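# Let a candle tin out of the lever dispenser and ease its lid shut

### The job

Press the dispenser's lever right down with your fingertips so that its linked lid lifts all the way and the tin rolls out by itself, and keep the lid up until the tin has come to rest in the tray at the front. Then ease the lever back up so that the lid comes down slowly and does not slam, leaving it fully shut. Work it by the lever alone: do not touch the lid or the tin, grasp nothing, and leave the candle, the flower pot and the dropper bottle where they stand.

Things in the scene. Friction and masses are not known exactly. Their poses are not given: they have to be found in the camera images.
- dispenser: Plywood tin dispenser, fixed: a chute 66 mm wide, sloping 12 degrees down to the robot. Origin on the worktop under its centre line; +x up the chute, +y left (lever side), z up. Base board x -190 to 120, y -40 to 40 mm (to 110 mm from x = -20 on). The lid's box: x 0 to 113 mm, 130 mm high (hinge cheeks 157). Open tray: x -184 to -10 mm. A bearing post 156 mm high stands at (45, 88) mm.
- tray (a point): Point on the tray's floor, on the chute's centre line, where a tin at rest against the 45 mm high front stop lies: (-150, 0, 16) mm in the dispenser's frame. There the tin's axis is 35 mm above this point; at the start the tin waits at x = +30 mm behind the lid's front plate.
- paddle (a point): Centre of the top of the lever's paddle, a black rubber disc, 44 mm across, 12 mm thick, top flat to 2 mm, on a steel rod left of the chute, nothing under it. In the dispenser's frame (-79, 130, 180) mm with the lever up, (-78, 130, 101) mm fully pressed; it goes down on an arc about point pivot.
- pivot (a point): Fixed point on the lever's pivot axis, beside the paddle's arm, at (45, 130, 142) mm in the dispenser's frame. The axis is level, along the dispenser's y. The paddle's top centre is 130 mm from here, 0.30 rad above level when the lever is up and 0.32 rad below level when fully down.
- lever (a joint): Angle of the lever, rad: 0 = up (start and rest), grows as the paddle is pressed down, stop at 0.62. Takes up to about 5 N on the paddle (less while the tin leans on the lid), more only at the stop. A spring and the lid's weight drive it back up: it does not stay down, and let go it flies up and the lid slams.
- lid (a joint): Angle of the lid, rad: 0 = shut, 0.93 = fully open; geared to the lever, 1.5 times its angle. The tin gets out at about 0.4 to 0.6 rad and reaches the tray's stop about a second later. The lid slams if it closes faster than 2.5 rad/s in its last 0.3 rad (paddle rising faster than 0.2 m/s).
- hood: The lid: a clear plastic hood over the upper chute, top 112 x 52 mm, front plate 90 mm high in front of the tin. Origin: its middle, shut at (-8, 0, 102) mm in the dispenser's frame. Hinge along y at (95, 0, 142) mm; the front lifts up and towards the robot. Open, it reaches 235 mm above the worktop, 27 mm either side of the centre. Not to be touched.
- tin: Round grey metal candle tin, 70 mm across and 47 mm high, lying on its side in the chute (axis along the dispenser's y) so that it rolls. Origin: centre of its bottom face, which looks to the left (+y of the dispenser, 23 mm from the centre line). Not to be touched.
- candle: Bystander: white candle in a straight glass, 75 mm across, 102 mm high, loose, left of the dispenser. Origin: centre of its underside.
- pot: Bystander: terracotta flower pot, 85 mm across, 70 mm high, loose, right of the dispenser. Origin: centre of its underside.
- bottle: Bystander: brown dropper bottle, 33 mm across, 102 mm high, loose, in front of the dispenser's lever, to the left. Origin: centre of its underside.

How it is judged:
On the way, in this order (a step that is already met when the one before it is completed fails the run):
1. the tin has rolled out and lies still in the tray while the lid is held right up by the lever (0.75 rad or more) (x of tin in the frame of dispenser between -0.165 and -0.12 m and y of tin in the frame of dispenser between 0 and 0.04 m and z of tin in the frame of dispenser below 0.07 m and linear speed of tin below 0.04 m/s and value of joint lid above 0.75 rad and contact force between the fingers and dispenser above 0.3 N), for 0.2 s.
2. the lid is shut again (value of joint lid below 0.03 rad), for 0.2 s.
At the end, for the whole second after the job is handed in: The tin lies still in the tray (its axis 120 to 165 mm in front of the dispenser's origin, not lifted out), the lid is shut to within 0.03 rad, the lever is up to within 0.02 rad (x of tin in the frame of dispenser between -0.165 and -0.12 m and y of tin in the frame of dispenser between 0 and 0.04 m and z of tin in the frame of dispenser below 0.07 m and linear speed of tin below 0.03 m/s and value of joint lid below 0.03 rad and value of joint lever below 0.02 rad); the robot touches nothing.
It fails at once if the lid slams: it closes faster than 2.5 rad/s in its last 0.3 rad (value of joint lid below 0.3 rad and velocity of joint lid below -2.5 rad/s).
It fails at once if the robot touches the lid (contact force between any of the fingers, the arm and hood above 0.3 N).
It fails at once if the robot touches or lifts the tin (contact force between any of the fingers, the arm and tin above 0.3 N or z of tin in the frame of dispenser above 0.13 m).
It fails at once if a bystander is moved by more than 15 mm (distance of any of candle, pot, bottle from where it was at the start of the episode above 0.015 m).
It fails at once if the gripper takes hold of the paddle (the point between the finger pads comes within 8 mm of the centre of its top) instead of pressing it with the fingertips (distance between the grasp point and paddle below 0.008 m and contact force between the fingers and dispenser above 0.3 N).
It also fails if it takes over 40 s, if anything falls off the work surface, if the arm or the gripper's body presses on something with over 40 N, if the wrist force passes 120 N, or if a joint passes its speed limit or range.

### The arm

A 6-joint arm with a two-finger parallel gripper is mounted at the origin on a cart in front of the work surface, level with it; the furniture and walls round the work are solid. World frame = base frame: x ahead of the robot, y to its left, z up, the work surface at z = 0. Lengths are in m, angles in rad, forces in N, time in s.
With the tool pointing down it reaches from about 0.35 to 0.775 m from the base axis. Payload 5.5 kg.
Tool frame: the origin (TCP) lies on the centre line of the jaws, within the pads' length; the fingertips stand 11 mm ahead of it and the grasp point (between the pads) lies 8 mm behind it (env.tip_extent is the distance from the TCP to the fingertips, in m); z points along the fingers, y is the line along which they close (so a half turn about z gives the same grasp; the last joint's range is limited). The gripper opens to 85 mm and grips with 20 to 120 N. Pads are 22 mm wide; open, the fingers measure 114 mm over their backs; the gripper's body (76 mm by 85 mm) begins 54 mm behind the grasp point. The pads swing forward as they close: fully open they stand 13 mm farther back than shut.
Start: joints at [-1.373, 0.313, 0.046, 1.304, 0, 1.431], TCP at [0.191, -0.543, 0.242] pointing down, gripper open.
Joint ranges: [-2.76, 2.76], [-0.86, 1.69], [-1.03, 1.26], [-2.2, 2.34], [-1.47, 1.5], [-3.14, 3.14]. Speed limits (rad/s): [2.57, 2.57, 3.14, 3.14, 3.14, 3.14].

### API

Orientations are given as a unit quaternion [w, x, y, z].
In Python, from workcell import env gives the robot as it stands.
- The arm moves only by the shell command python3 -m jog 'ROWS' [FORCE]. ROWS is JSON, a list of rows, each a list of 5 numbers: the gripper's target within -1 to 1 (shut at 1, half-way at 0, fully open at -1), then the shift along the tool's x, y, z in m, then the turn about the tool's z in degrees. In form: [[fingers, tx, ty, tz, turn], ...]. A call has 1 to 5 rows; each row shifts and turns the commanded pose from where the row before left it, along the tool's axes as they then stand; what a row does not reach is not made up. A row lasts 1/12 s, in which the tool goes at most 41.7 mm and 7.16 degrees, less where a joint would pass 70% of its speed; a pose out of reach is approached as far as the arm can. A call is refused whole if a number of a shift passes 0.0417 or a number of a turn 7.16, either way. A call with a gripper value outside its range is refused whole. The fingers move at their own pace and stop on an object; FORCE is the grip in N (left out, the last holds). Time passes only in rows, so rows that do not move let the fingers close. It gives the time, the measured TCP pose, the force, the opening and the grip force at its end, in the units of the state.
- env.get_state(): the state, without advancing time (a new reading comes with each control period).
- env.read_camera(name): name is "scene" or "top" or "wrist"; returns a dict with "img" (480x640x3 uint8, red, green, blue), "fov_y" (degrees; the focal length in pixels is half the picture's height over the tangent of half this angle, whatever the lens; pixels are square), "cx", "cy" (the principal point, pixels), "D" ([k1, k2, p1, p2, k3] as OpenCV has them; the pictures are not rectified), "T" (4x4, takes a point from camera to world coordinates). Camera axes: x right, y up, looking along -z (the intrinsics and any distortion apply to the point x, -y, -z); pixel columns grow to the right and rows downward; lengths in m; the calibration is good to about 2 mm. A picture is of the moment at which its call begins. There is no depth.
- env.hand_in(): hands the job in; it is judged then, once.
The state is a dict: "clock": time; "joint_pos": joint angles; "qvel": joint speeds; "tau": joint torques, N m; "tcp_pos": TCP position; "orientation": TCP orientation; "wrist_force": force on the tool from outside, world axes, zero at the start; "ft_torque": the same for the moment, N m; "finger_gap": finger opening in m; "grip_force": force on a finger pad.
Only numpy, scipy, OpenCV 4.12 (cv2) and the standard library are available. Lean on these libraries where they do the work, as an engineer would, in place of code of your own. Each camera call takes 0.05 s, during which the arm holds its last target. There are 200 camera calls.

## Working session

There is one attempt and no reset: what is moved stays moved. The work goes in short steps, Python scripts to look and compute and a shell command to move; the robot and the scene stay as the last step left them, time stands still between calls to the robot, and variables do not carry over. Pictures are saved under pics/ and viewed, at most 10 in all, crops included, and the job is handed in when it is done.

```bash
mkdir -p pics
python3 - <<'E'
from workcell import env
import cv2
for n in("scene","top"):
    c=env.read_camera(n); cv2.imwrite(f"pics/{n}0.png",c["img"][:,:,::-1]); print(n,c["fov_y"],c["cx"],c["cy"],c["D"],c["T"])
s=env.get_state(); print(s)
E
```

```text
scene 42.40565288358052 313.1872957916576 240.93963174772 [0.00831323 0.         0.         0.         0.        ] [[-0.65573037  0.53308539 -0.53463786 -0.24112015]
 [-0.75480528 -0.47876076  0.44839395  0.49997959]
 [-0.01693137  0.69757301  0.71631363  1.19691079]
 [ 0.          0.          0.          1.        ]]
top 43.66966881932313 336.47301352524494 245.79421920727333 [-0.12279343  0.          0.          0.          0.        ] [[-3.44226653e-03  9.87061790e-01 -1.60303379e-01  3.77766118e-01]
 [-9.99993705e-01 -3.25986591e-03  1.40081749e-03 -1.59199878e-01]
 [ 8.60125895e-04  1.60307192e-01  9.87066798e-01  1.39089321e+00]
 [ 0.00000000e+00  0.00000000e+00  0.00000000e+00  1.00000000e+00]]
{'clock': 0.1, 'joint_pos': array([-1.37261111e+00,  3.13999952e-01,  4.50723832e-02,  1.30360092e+00,
        2.11081275e-05,  1.43121650e+00]), 'qvel': array([ 9.40579633e-04, -9.93486069e-04,  1.31282713e-03, -4.04456238e-05,
       -1.78579986e-03, -6.69904708e-04]), 'tau': array([ 2.58901862e-03, -4.81726527e+01,  2.99243224e+01,  1.27580503e-02,
       -1.55595558e-04,  2.29789073e-06]), 'tcp_pos': array([ 0.1904621 , -0.54206703,  0.24144729]), 'orientation': array([-8.66017874e-04,  9.85772841e-01,  1.68080802e-01, -1.48253304e-05]), 'wrist_force': array([-0.14061801, -0.50437546, -0.01018743]), 'ft_torque': array([-0.03860069,  0.05305136, -0.00364634]), 'grip_force': 0.0, 'finger_gap': 0.08522069474203561}
```

View pics/scene0.png

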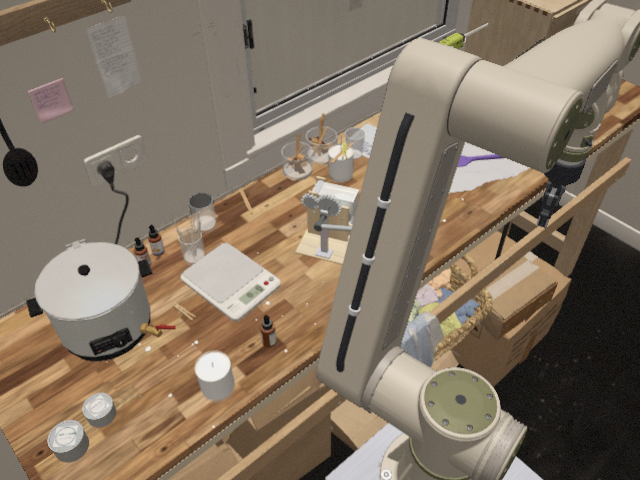

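View pics/top0.png

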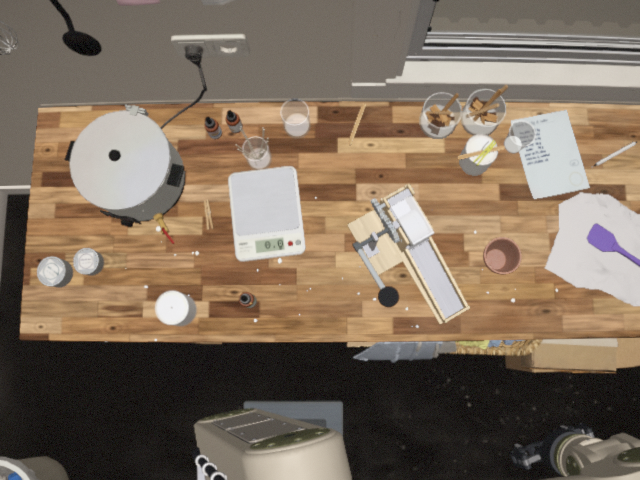

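The top view shows the dispenser at about (410,250), its paddle at (388,297), the pot at (502,256), the bottle at (248,300) and the candle at (175,308). I'll enlarge the dispenser.

Run:
```python
import cv2
i=cv2.imread("pics/top0.png")[175:330,340:480]
cv2.imwrite("pics/crop.png",cv2.resize(i,None,fx=3.8,fy=3.8,interpolation=cv2.INTER_CUBIC))
```

```text
(no output)
```

View pics/crop.png

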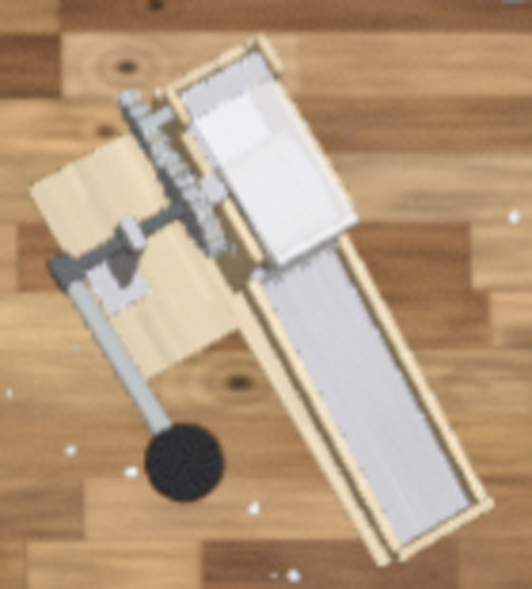

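```bash
cat > h.py <<'E'
from workcell import env
import numpy as np, cv2
from scipy.optimize import least_squares
def proj(c,P):
    T=np.linalg.inv(c["T"]); p=(T[:3,:3]@np.atleast_2d(P).T).T+T[:3,3]; p=p*[1,-1,-1]
    f=240/np.tan(np.radians(c["fov_y"]/2)); K=np.array([[f,0,c["cx"]],[0,f,c["cy"]],[0,0,1.]])
    return cv2.projectPoints(p.astype(float).reshape(-1,1,3),np.zeros(3),np.zeros(3),K,np.array(c["D"]))[0][:,0]
def W(q,P):
    a=q[2];P=np.atleast_2d(P);return np.c_[q[0]+np.cos(a)*P[:,0]-np.sin(a)*P[:,1],q[1]+np.sin(a)*P[:,0]+np.cos(a)*P[:,1],P[:,2]]
E
python3 - <<'E'
from h import *
c=env.read_camera("top")
P=np.array([[120,110,8],[-20,110,8],[-190,40,8],[-79,130,180],[45,130,150]])/1e3
u=np.array([[30,188],[150,378],[382,565],[184,462],[66,271]])/3.8+[340,175]
r=least_squares(lambda q:(proj(c,W(q,P))-u).ravel(),[.4,-.3,.5])
print(r.x,r.fun.reshape(-1,2).round(1))
q=r.x
for n,p in dict(padup=[-.079,.13,.18],paddn=[-.078,.13,.101],piv=[.045,.13,.142],tray=[-.15,0,.016]).items(): print(n,W(q,p).round(4))
# fix paddle from its own pixel at that height
r2=least_squares(lambda x:(proj(c,[[x[0],x[1],.18]])-u[3]).ravel(),[.3,-.2]); print(r2.x)
E
```

```text
[ 0.60379541 -0.34202724  0.51513438] [[-0.4 -0.4]
 [-2.   1. ]
 [ 0.2  0.4]
 [ 1.  -0.5]
 [ 0.9 -0.4]]
padup [[ 0.471  -0.2678  0.18  ]]
paddn [[ 0.4719 -0.2673  0.101 ]]
piv [[ 0.5789 -0.2067  0.142 ]]
tray [[ 0.4733 -0.4159  0.016 ]]
[ 0.46993753 -0.26570273]
```

```bash
python3 -m jog '[[1,0.01,-0.005,0,0],[1,0.03,-0.014,0,0],[1,0.03,-0.014,0,0],[1,0.03,-0.014,0,0],[1,0.03,-0.014,0,0]]' && python3 -m jog '[[1,0.03,-0.014,0,0],[1,0.03,-0.014,0,0],[1,0.03,-0.014,0,0],[1,0.03,-0.014,0,0],[1,0.03,-0.014,0,0]]' && python3 -m jog '[[1,0.03,-0.014,0,0],[1,0.03,-0.014,0,0],[1,0.015,-0.0083,0,0],[1,0,0,0,0],[1,0,0,0,0]]'
python3 - <<'E'
from h import *
for n in("wrist","top"):
    c=env.read_camera(n)
    cv2.imwrite(f"pics/{n}1.png",c["img"][:,:,::-1])
    print(proj(c,[[.47,-.2665,.18]]))
print(env.get_state()["tcp_pos"],env.get_state()["wrist_force"],env.tip_extent)
E
```

```text
clock: 0.57
tcp_pos: [0.294, -0.4401, 0.2421]
orientation: [-0.0, 0.986, 0.168, 0.0]
wrist_force: [1.1, -1.3, 0.4]
finger_gap: 0.0256
grip_force: 0.0
clock: 0.98
tcp_pos: [0.4123, -0.3239, 0.2423]
orientation: [-0.0, 0.986, 0.168, 0.0]
wrist_force: [0.5, -0.4, 0.3]
finger_gap: -0.0001
grip_force: 0.0
clock: 1.4
tcp_pos: [0.4704, -0.2656, 0.2421]
orientation: [-0.0, 0.986, 0.169, -0.0]
wrist_force: [0.6, 0.1, 0.0]
finger_gap: 0.0003
grip_force: 0.0
[[321.40337387 271.07825131]]
[[388.81368685 296.54606972]]
[ 0.46957321 -0.26704101  0.24219264] [-0.00284336  0.2448681   0.16959178] 0.011
```

View pics/wrist1.png

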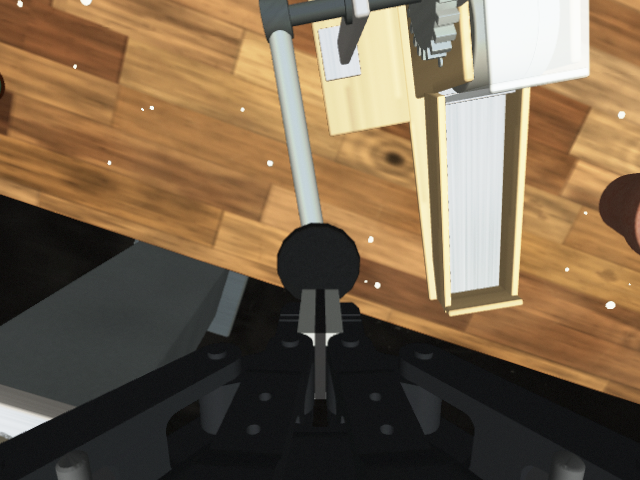

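The wrist view puts the paddle centre at (319,262), about 9 px (5 mm) ahead of where I predicted. I'll shift 3 mm along tool x and press.

```bash
python3 -m jog '[[1,0.003,0,0.015,0],[1,0,0,0.015,0],[1,0,0,0.012,0],[1,0,0,0.005,0],[1,0,0,0.005,0]]' && python3 -m jog '[[1,0,0,0.006,0],[1,0,0,0.007,0],[1,0,0,0.008,0],[1,0,0,0.008,0],[1,0,0,0.008,0]]' && python3 -m jog '[[1,0,0,0.008,0],[1,0,0,0.008,0],[1,0,0,0.008,0],[1,0,0,0.007,0],[1,0,0,0.006,0]]' && python3 -m jog '[[1,0,0,0.003,0],[1,0,0,0,0],[1,0,0,0,0],[1,0,0,0,0],[1,0,0,0,0]]'
```

```text
clock: 1.92
tcp_pos: [0.4717, -0.2668, 0.1899]
orientation: [-0.0, 0.986, 0.167, -0.001]
wrist_force: [-3.5, -0.3, 3.4]
finger_gap: 0.0002
grip_force: 1.8
clock: 2.33
tcp_pos: [0.473, -0.2669, 0.1531]
orientation: [0.001, 0.986, 0.168, 0.0]
wrist_force: [-2.2, -2.8, 4.1]
finger_gap: -0.0
grip_force: 2.4
clock: 2.75
tcp_pos: [0.4737, -0.2656, 0.1165]
orientation: [-0.0, 0.986, 0.168, 0.001]
wrist_force: [-7.3, 6.6, 51.6]
finger_gap: -0.0001
grip_force: 24.5
clock: 3.17
tcp_pos: [0.4737, -0.2657, 0.117]
orientation: [0.001, 0.986, 0.169, 0.002]
wrist_force: [-7.3, 6.0, 29.9]
finger_gap: 0.0001
grip_force: 14.4
```

```bash
python3 -m jog '[[1,0,0,-0.002,0],[1,0,0,0,0],[1,0,0,0,0],[1,0,0,0,0],[1,0,0,0,0]]' && python3 -m jog '[[1,0,0,0,0],[1,0,0,0,0],[1,0,0,0,0],[1,0,0,0,0],[1,0,0,0,0]]' && python3 -m jog '[[1,0,0,0,0],[1,0,0,0,0],[1,0,0,0,0],[1,0,0,0,0],[1,0,0,0,0]]' && python3 -m jog '[[1,0,0,0,0],[1,0,0,0,0],[1,0,0,0,0],[1,0,0,0,0],[1,0,0,0,0]]'
python3 - <<'E'
from h import *
q=[0.6038,-0.3420,0.5151]
ims=[]
for n in("top","wrist"):
    c=env.read_camera(n); i=np.ascontiguousarray(c["img"][:,:,::-1])
    print(proj(c,W(q,[-.15,.0235,.051])))
    ims.append(cv2.resize(i[175:330,340:480],(434,480),interpolation=cv2.INTER_CUBIC) if n=="top" else cv2.resize(i,(360,270)))
o=np.zeros((480,794,3),np.uint8); o[:,:434]=ims[0]; o[:270,434:]=ims[1]; cv2.imwrite("pics/press.png",o)
E
```

```text
clock: 3.58
tcp_pos: [0.4736, -0.2656, 0.1174]
orientation: [0.0, 0.986, 0.169, 0.001]
wrist_force: [-3.3, 3.2, 19.7]
finger_gap: 0.0003
grip_force: 9.2
clock: 4.0
tcp_pos: [0.4736, -0.2656, 0.1174]
orientation: [0.0, 0.986, 0.169, 0.001]
wrist_force: [-3.0, 3.6, 20.4]
finger_gap: 0.0004
grip_force: 9.2
clock: 4.42
tcp_pos: [0.4736, -0.2656, 0.1174]
orientation: [0.0, 0.986, 0.169, 0.001]
wrist_force: [-3.1, 3.6, 20.3]
finger_gap: -0.0002
grip_force: 9.2
clock: 4.83
tcp_pos: [0.4736, -0.2656, 0.1174]
orientation: [0.0, 0.986, 0.169, 0.001]
wrist_force: [-2.9, 2.4, 20.4]
finger_gap: -0.0002
grip_force: 9.2
[[441.19300309 304.30429444]]
[[534.97949054 360.90673069]]
```

View pics/press.png

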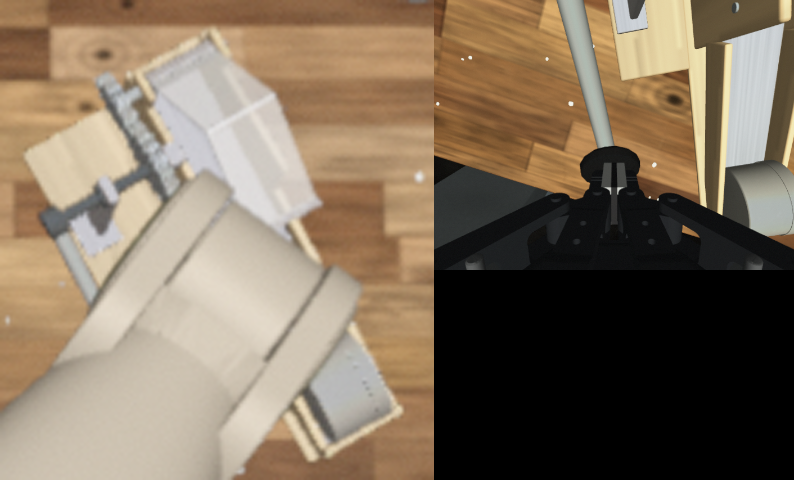

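The tin lies against the front stop and the lid is fully up. I'll ease up at about 0.05 m/s.

```bash
python3 -m jog '[[1,0,0,-0.002,0],[1,0,0,-0.003,0],[1,0,0,-0.004,0],[1,0,0,-0.004,0],[1,0,0,-0.004,0]]' && python3 -m jog '[[1,0,0,-0.004,0],[1,0,0,-0.004,0],[1,0,0,-0.004,0],[1,0,0,-0.004,0],[1,0,0,-0.004,0]]' && python3 -m jog '[[1,0,0,-0.004,0],[1,0,0,-0.004,0],[1,0,0,-0.004,0],[1,0,0,-0.004,0],[1,0,0,-0.004,0]]' && python3 -m jog '[[1,0,0,-0.003,0],[1,0,0,-0.003,0],[1,0,0,-0.003,0],[1,0,0,-0.003,0],[1,0,0,-0.003,0]]' && python3 -m jog '[[1,0,0,-0.003,0],[1,0,0,-0.003,0],[1,0,0,-0.003,0],[1,0,0,-0.003,0],[1,0,0,-0.003,0]]' && python3 -m jog '[[1,0,0,-0.003,0],[1,0,0,-0.003,0],[1,0,0,-0.003,0],[1,0,0,-0.003,0],[1,0,0,-0.003,0]]'
```

```text
clock: 5.35
tcp_pos: [0.4718, -0.266, 0.1319]
orientation: [-0.0, 0.986, 0.168, -0.001]
wrist_force: [-3.6, -0.8, 3.8]
finger_gap: 0.0002
grip_force: 2.0
clock: 5.77
tcp_pos: [0.4728, -0.2658, 0.1527]
orientation: [-0.0, 0.986, 0.168, -0.0]
wrist_force: [-4.1, -1.4, 3.1]
finger_gap: -0.0002
grip_force: 2.0
clock: 6.18
tcp_pos: [0.4738, -0.2656, 0.1729]
orientation: [-0.0, 0.986, 0.168, 0.001]
wrist_force: [1.2, 1.5, 1.9]
finger_gap: -0.0001
grip_force: 1.4
clock: 6.6
tcp_pos: [0.4731, -0.2662, 0.1876]
orientation: [0.0, 0.986, 0.168, 0.0]
wrist_force: [0.9, 0.4, 2.3]
finger_gap: -0.0001
grip_force: 1.1
clock: 7.02
tcp_pos: [0.4724, -0.266, 0.2022]
orientation: [-0.0, 0.986, 0.168, -0.001]
wrist_force: [0.5, 0.5, 0.1]
finger_gap: 0.0
grip_force: 0.0
clock: 7.43
tcp_pos: [0.4729, -0.2661, 0.2176]
orientation: [0.0, 0.986, 0.168, 0.0]
wrist_force: [-0.8, 0.1, 0.2]
finger_gap: -0.0004
grip_force: 0.0
```

Contact is lost with the lever up. I'll retreat up and back along tool −x, then check.

```bash
python3 -m jog '[[1,0,0,-0.015,0],[1,-0.01,0.005,-0.01,0],[1,-0.03,0.014,0,0],[1,-0.03,0.014,0,0],[1,-0.03,0.014,0,0]]' && python3 -m jog '[[1,-0.03,0.014,0,0],[1,-0.03,0.014,0,0],[1,-0.03,0.014,0,0],[1,-0.02,0.01,0,0],[1,0,0,0,0]]' && python3 -m jog '[[1,-0.03,0.014,0,0],[1,-0.03,0.014,0,0],[1,-0.03,0.014,0,0],[1,-0.02,0.01,0,0],[1,0,0,0,0]]' && python3 -m jog '[[1,0,0,0,0],[1,0,0,0,0],[1,0,0,0,0],[1,0,0,0,0],[1,0,0,0,0]]'
python3 - <<'E'
import cv2
from workcell import env
i=env.read_camera("top")["img"][175:330,340:480,::-1]
cv2.imwrite("pics/end.png",cv2.resize(i,None,fx=3.8,fy=3.8,interpolation=cv2.INTER_CUBIC))
E
```

```text
clock: 7.85
tcp_pos: [0.3932, -0.3447, 0.2432]
orientation: [0.001, 0.986, 0.169, 0.0]
wrist_force: [0.2, -0.8, -0.2]
finger_gap: -0.0001
grip_force: 0.0
clock: 8.27
tcp_pos: [0.3043, -0.4326, 0.2427]
orientation: [0.001, 0.986, 0.165, -0.001]
wrist_force: [0.0, 0.4, -0.7]
finger_gap: 0.0001
grip_force: 0.0
clock: 8.68
tcp_pos: [0.2181, -0.5176, 0.2424]
orientation: [0.001, 0.986, 0.166, -0.001]
wrist_force: [-0.4, -0.2, -0.8]
finger_gap: -0.0001
grip_force: 0.0
clock: 9.1
tcp_pos: [0.2218, -0.5139, 0.2426]
orientation: [0.0, 0.986, 0.169, 0.0]
wrist_force: [0.0, 0.2, 0.3]
finger_gap: -0.0002
grip_force: 0.0
```

View pics/end.png

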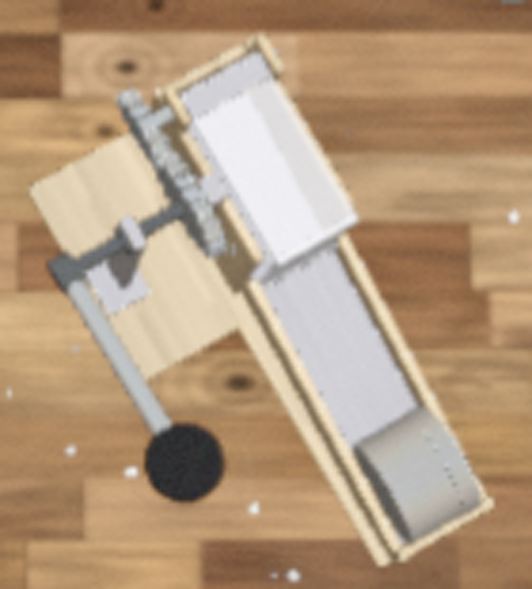

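The picture shows the tin at the stop, around (420,475), the lid shut as at the start, and the paddle back at (184,462).

```bash
python3 -c "
from workcell import env
print(env.hand_in())"
```

```text
the job is handed in; nothing more can be done
None
```

The job is handed in, with no verdict returned: in the last picture the tin lies in the tray against the stop, the lid is shut and the lever is up, after I eased it back at about 0.05 m/s.

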